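# Nest the matching stacking pots

### The arm

A 6-joint arm with a two-finger parallel gripper is mounted at the origin on a cart in front of the work surface, level with it; the furniture and walls round the work are solid. World frame = base frame: x ahead of the robot, y to its left, z up, the work surface at z = 0. Lengths are in m, angles in rad, forces in N, time in s.
With the tool pointing down it reaches from about 0.225 to 0.875 m from the base axis. Payload 3.4 kg.
Tool frame: the origin (TCP) lies between the finger pads; the fingertips stand 19 mm ahead of it and the grasp point (between the pads) is the TCP; z points along the fingers, y is the line along which they close (so a half turn about z gives the same grasp; the last joint's range is limited). The gripper opens to 85 mm and grips with 20 to 120 N. Pads are 22 mm wide; open, the fingers measure 114 mm over their backs; the gripper's body (76 mm by 85 mm) begins 54 mm behind the grasp point. The pads swing forward as they close: fully open they stand 13 mm farther back than shut.
Start: joints at [-1.418, 0.276, 1.505, -0, 1.361, -0.121], TCP at [0.155, -0.554, 0.25] pointing down, gripper open.
Joint ranges: [-2.89, 2.89], [-0.75, 2.08], [0.22, 2.7], [-1.18, 4.32], [0.11, 2.71], [-2.7, 2.7]. Speed limits (rad/s): [2.57, 2.57, 3.14, 3.14, 3.14, 3.14].

### API

Orientations are given as a unit quaternion [w, x, y, z].
In Python, from rig import get_state, imaging, ticket gives the robot as it stands. The module is installed in compiled form; this text tells all that it offers.
- The arm moves only by the shell command python3 -m inch 'ROWS' [FORCE]. ROWS is JSON, a list of rows, each an object with "claw": the opening, from -1 (shut) to 1 (fully open); "travel": the shift along the world's x, y, z in units of 200 mm (1.0 is 200 mm), a list of three; "turn": the turn about the world's z in units of 180 degrees (1.0 is 180 degrees). A call has 1 to 5 rows; each row is the pose to reach, as a shift and turn from the pose commanded when the call began, turning the shorter way round; what a row does not reach only later rows make up. A row lasts 1/10 s, in which the tool goes at most 50 mm and 8.59 degrees, less where a joint would pass 70% of its speed; a pose out of reach is approached as far as the arm can. A call with a number of a shift or a turn outside -1 to 1 is refused whole. A call with a gripper value outside its range is refused whole. The fingers move at their own pace and stop on an object; FORCE is the grip in N (left out, the last holds). Time passes only in rows, so rows that repeat a pose let the fingers close. It gives the time, the measured TCP pose, the force, the opening and the grip force at its end, in the units of the state.
- get_state(): the state, without advancing time (a new reading comes with each control period).
- imaging.get_image(name): name is "scene" or "top" or "wrist"; returns the picture (420x560x3 uint8, red, green, blue); there is no depth.
- imaging.camera_params(name): a dict with "camera_matrix" (3x3 intrinsics, pixels), "cam_to_world" (4x4, takes a point from camera to world coordinates); the wrist camera has in their place "T_tool_cam" (4x4, takes a point from camera to tool coordinates, whose origin is the TCP and whose axes are the flange's). Camera axes: x right, y down, z forward; pixel columns grow to the right and rows downward; lengths in m; the calibration is good to about 2 mm. A picture is of the moment at which its call begins: read the wrist's pose just before it. camera_params takes no time and is no camera call.
- ticket.sign_off(): hands the job in; it is judged then, once.
The state is a dict: "clock": time; "qpos": joint angles; "qd": joint speeds; "effort": joint torques, N m; "position": TCP position; "ee_rot": TCP orientation; "contact_force": force on the tool from outside, world axes, zero at the start; "moment": the same for the moment, N m; "width": finger opening in m; "gripper_force": force on a finger pad.
Only numpy, scipy, OpenCV 4.12 (cv2) and the standard library are available. Lean on these libraries where they do the work, as an engineer would, in place of code of your own. Each camera call takes 0.05 s, during which the arm holds its last target. There are 200 camera calls.

### The job

Three of the five small white pots are the same stacking kind, round with a wide collar above a narrower tapered body, and one of these stands on the cork trivet. Nest the other two of that kind into it, one after the other, so that all three make one upright stack on the trivet with each pot fully home in the one below. The square pot and the straight-sided round pot will not nest: leave them, the salt shaker, the garlic and the timer where they stand.

Things in the scene. Friction and masses are not known exactly. Their poses are not given: they have to be found in the camera images.
- round_a_mid (a point): White stacking pot, open, 62 mm high, 140 g, loose. Top 24 mm: upright round collar, 62 mm outside, mouth 56 mm; under it a 5 mm flat shoulder and a body tapering from 50 to 37 mm. Nested, the shoulder rests on the rim below (2 mm play), 24 mm higher than that pot; only its collar then shows, so grip there. Point: on its axis (z), 31 mm above its underside. Starts on the trivet.
- round_b_mid (a point): White stacking pot, open, 62 mm high, 140 g, loose. Top 24 mm: upright round collar, 62 mm outside, mouth 56 mm; under it a 5 mm flat shoulder and a body tapering from 50 to 37 mm. Nested, the shoulder rests on the rim below (2 mm play), 24 mm higher than that pot; only its collar then shows, so grip there. Point: on its axis (z), 31 mm above its underside. On the worktop.
- round_c_mid (a point): White stacking pot, open, 62 mm high, 140 g, loose. Top 24 mm: upright round collar, 62 mm outside, mouth 56 mm; under it a 5 mm flat shoulder and a body tapering from 50 to 37 mm. Nested, the shoulder rests on the rim below (2 mm play), 24 mm higher than that pot; only its collar then shows, so grip there. Point: on its axis (z), 31 mm above its underside. On the worktop.
- square_mid (a point): White ceramic square pot, 62 mm high, collar 60 x 60 mm over a 46 x 46 mm body, does not fit into a round mouth; on the worktop, any yaw. To be left alone. Point: its centre, half-way up (31 mm).
- straight_mid (a point): White ceramic round pot with straight upright sides, no collar, 62 mm in diameter from foot to rim, 46 mm high, too wide to go into another; on the worktop. To be left alone. Point: its centre, half-way up (23 mm).
- trivet_top (a point): Round cork trivet, 164 mm diameter, 12 mm thick, fixed on the worktop, left of the pots. Point: centre of its upper face; z up. Above the back of the worktop hangs a closed wall cupboard: front at world x 0.63 (knobs to 0.60), underside 0.505 above the worktop, y -0.38 to 0.53; carry low and in straight lines in front of it so that wrist and arm stay clear.
- salt_mid (a point): Salt shaker, glass with steel cap, 43 mm diameter, 78 mm high, standing behind the pots; bystander. Point: its centre, half-way up.
- garlic_bulb_mid (a point): Garlic bulb, about 60 mm wide and 58 mm high, behind the pots; bystander. Point: its centre, half-way up.
- timer_mid (a point): Round wind-up kitchen timer, 69 mm diameter, 54 mm high, behind the pots; bystander. Point: its centre, half-way up.
Things that resemble listed ones, but are neither listed nor needed, are in the scene too. Leave any turquoise look-alike of the part that bears round_a_mid alone.

How it is judged:
On the way:
1. one of the two loose stacking pots is nested in the pot on the trivet (((horizontal distance between round_b_mid and round_a_mid below 0.006 m and z of round_b_mid in the frame of round_a_mid between 0.02 and 0.028 m and angle between round_b_mid's own z axis and vertical below 0.1 rad) or (horizontal distance between round_c_mid and round_a_mid below 0.006 m and z of round_c_mid in the frame of round_a_mid between 0.02 and 0.028 m and angle between round_c_mid's own z axis and vertical below 0.1 rad))), for 0.2 s.
At the end, for the whole second after the job is handed in: All three stacking pots in one upright stack at rest on the trivet, the lowest within 50 mm of its centre; each upper pot 20 to 28 mm above the one below (24 is home), within 6 mm of its axis, tilt under 0.1 rad; square and straight-sided pots upright, within 30 mm of their starts (horizontal distance between round_a_mid and trivet_top below 0.05 m and z of round_a_mid in the frame of trivet_top between 0.026 and 0.036 m and angle between round_a_mid's own z axis and vertical below 0.1 rad and distance of each of square_mid, straight_mid from where it was at the start of the episode below 0.03 m and angle between each of square_mid, straight_mid's own z axis and vertical below 0.2 rad and linear speed of each of round_a, round_b, round_c below 0.02 m/s and ((horizontal distance between round_b_mid and round_a_mid below 0.006 m and z of round_b_mid in the frame of round_a_mid between 0.02 and 0.028 m and angle between each of round_b_mid, round_c_mid's own z axis and vertical below 0.1 rad and horizontal distance between round_c_mid and round_b_mid below 0.006 m and z of round_c_mid in the frame of round_b_mid between 0.02 and 0.028 m) or (horizontal distance between round_c_mid and round_a_mid below 0.006 m and z of round_c_mid in the frame of round_a_mid between 0.02 and 0.028 m and angle between each of round_c_mid, round_b_mid's own z axis and vertical below 0.1 rad and horizontal distance between round_b_mid and round_c_mid below 0.006 m and z of round_b_mid in the frame of round_c_mid between 0.02 and 0.028 m))); the robot touches nothing.
It fails at once if a pot that does not nest (square or straight-sided) is shifted more than 30 mm (distance of any of square_mid, straight_mid from where it was at the start of the episode above 0.03 m).
It fails at once if the salt shaker, garlic or timer is shifted more than 30 mm (distance of any of salt_mid, garlic_bulb_mid, timer_mid from where it was at the start of the episode above 0.03 m).
It also fails if it takes over 56 s, if anything falls off the work surface, if the arm or the gripper's body presses on something with over 40 N, if the wrist force passes 120 N, or if a joint passes its speed limit or range.

## Working session

There is one attempt and no reset: what is moved stays moved. The work goes in short steps, Python scripts to look and compute and a shell command to move; the robot and the scene stay as the last step left them, time stands still between calls to the robot, and variables do not carry over. Pictures are saved under pics/ and viewed, at most 10 in all, crops included, and the job is handed in when it is done.

```bash
mkdir -p pics; python3 - <<'E'
from rig import get_state, imaging
import cv2,numpy as np
s=get_state();print(s)
for n in("top","scene"):
    im=imaging.get_image(n);cv2.imwrite(f"pics/{n}0.png",im[:,:,::-1])
    np.save(f"pics/{n}0.npy",im)
    print(n,imaging.camera_params(n))
print(imaging.camera_params("wrist"))
E
```

```text
{'clock': 0.0, 'qpos': array([-1.41799144e+00,  2.76603421e-01,  1.50616399e+00, -3.26638040e-07,
        1.36073100e+00, -1.21000493e-01]), 'qd': array([-0.00010577,  0.00028596,  0.00108167, -0.00241088, -0.00144684,
       -0.00010146]), 'effort': array([-5.52978531e-05, -4.16764891e+01, -2.45807952e+01,  1.18327384e-04,
        1.12569152e-02,  6.48682132e-06]), 'position': array([ 0.15539315, -0.55306555,  0.2494226 ]), 'ee_rot': array([-9.52755637e-04,  9.90642999e-01,  1.36475418e-01, -1.53119037e-05]), 'contact_force': array([-0.03455633,  0.08111331,  0.16855389]), 'moment': array([ 0.04189644, -0.04362945, -0.02600555]), 'gripper_force': 0.0, 'width': 0.08543232477144862}
top {'camera_matrix': array([[469.23969518,   0.        , 275.36534027],
       [  0.        , 469.23969518, 211.01124281],
       [  0.        ,   0.        ,   1.        ]]), 'cam_to_world': array([[-0.02077163, -0.99017638,  0.13827248,  0.42632337],
       [-0.99973439,  0.0219521 ,  0.00701755,  0.0695433 ],
       [-0.00998398, -0.13808999, -0.99036936,  1.23094979],
       [ 0.        ,  0.        ,
[... 299 characters left out ...]
678929,  0.44236837, -0.53900217,  0.76556223],
       [-0.00216178, -0.77440197, -0.63269022,  0.88792488],
       [ 0.        ,  0.        ,  0.        ,  1.        ]])}
{'camera_matrix': array([[309.6814609 ,   0.        , 279.45936803],
       [  0.        , 309.6814609 , 209.61713041],
       [  0.        ,   0.        ,   1.        ]]), 'T_tool_cam': array([[ 3.24717636e-04, -9.52461580e-01, -3.04658550e-01,
         7.81173488e-02],
       [ 9.99999912e-01,  2.28705632e-04,  3.50833024e-04,
         8.09019338e-04],
       [-2.64477850e-04, -3.04658638e-01,  9.52461571e-01,
        -1.22975166e-01],
       [ 0.00000000e+00,  0.00000000e+00,  0.00000000e+00,
         1.00000000e+00]])}
```

View pics/top0.png

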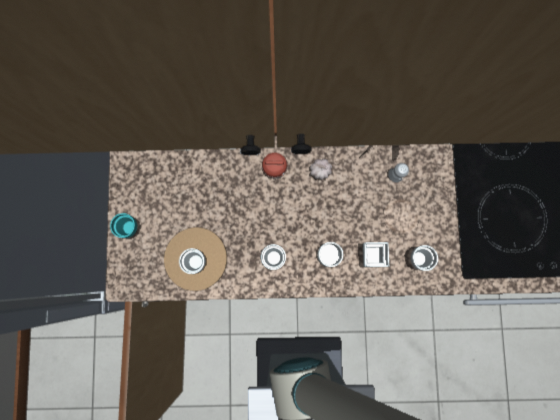

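View pics/scene0.png

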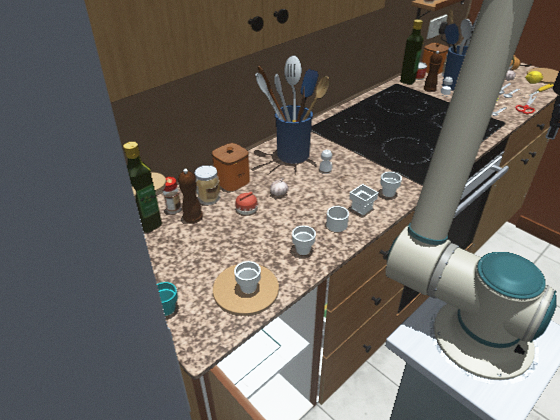

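```bash
cat >h.py <<'E'
import numpy as np,cv2
from rig import get_state,imaging
from scipy.spatial.transform import Rotation as R
def ray(name,uv,z,s=None):
    p=imaging.camera_params(name);K=p["camera_matrix"]
    if name=="wrist":
        q=s["ee_rot"];T=np.eye(4);T[:3,:3]=R.from_quat([*q[1:],q[0]]).as_matrix();T[:3,3]=s["position"];M=T@p["T_tool_cam"]
    else: M=p["cam_to_world"]
    uv=np.atleast_2d(np.asarray(uv,float));d=(np.c_[uv,np.ones(len(uv))]@np.linalg.inv(K).T)@M[:3,:3].T
    return M[:3,3]+d*((z-M[2,3])/d[:,2])[:,None]
E
python3 - <<'E'
from h import *
for n,uv,z in [("a",(192,260.5),.074),("trivet",(196,260),.012),("b",(274,257),.062),("straight",(330,254),.046),("sq",(376,254),.062),("c",(424,258),.062),("teal",(124,226),.06)]:
    print(n,ray("top",uv,z).round(4))
im=np.load("pics/top0.npy")
cv2.imwrite("pics/crop.png",cv2.resize(im[225:300,160:450],None,fx=2.7,fy=2.7,interpolation=cv2.INTER_CUBIC)[:,:,::-1])
E
```

```text
a [[0.4696 0.2851 0.074 ]]
trivet [[0.473  0.2863 0.012 ]]
b [[0.4744 0.0836 0.062 ]]
straight [[ 0.4796 -0.0572  0.046 ]]
sq [[ 0.4765 -0.1693  0.062 ]]
c [[ 0.4641 -0.2872  0.062 ]]
teal [[0.5602 0.4595 0.06  ]]
```

View pics/crop.png

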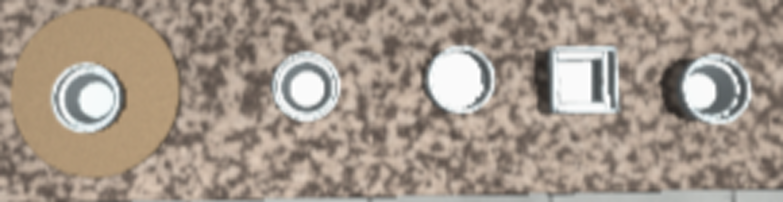

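Top view: trivet pot at (192.6,261). The loose collared pots are at (273,257) and (425,258). The straight pot is at (330,254) and the square pot at (376,254). I'll go above pot c with the fingers closing along world x.

```bash
python3 -m inch '[{"claw":1,"travel":[0.93,0.8,0],"turn":0.22},{"claw":1,"travel":[0.93,0.8,0],"turn":0.22},{"claw":1,"travel":[0.93,0.8,0],"turn":0.22},{"claw":1,"travel":[0.93,0.8,0],"turn":0.22},{"claw":1,"travel":[0.93,0.8,0],"turn":0.22}]' 30
python3 -m inch '[{"claw":1,"travel":[0.615,0.53,-0.25],"turn":0.193},{"claw":1,"travel":[0.615,0.53,-0.25],"turn":0.193},{"claw":1,"travel":[0.615,0.53,-0.25],"turn":0.193},{"claw":1,"travel":[0.615,0.53,-0.25],"turn":0.193},{"claw":1,"travel":[0.615,0.53,-0.25],"turn":0.193}]'
python3 - <<'E'
from h import *
s=get_state();im=imaging.get_image("wrist");print(s["position"],s["ee_rot"]);np.save("pics/w1.npy",im);cv2.imwrite("pics/w1.png",im[:,:,::-1])
E
```

```text
clock: 0.6
position: [0.3427, -0.3917, 0.25]
ee_rot: [-0.0, 0.885, 0.466, 0.0]
contact_force: [0.3, -0.7, -1.5]
width: 0.0852
gripper_force: 0.0
clock: 1.1
position: [0.4656, -0.2849, 0.1987]
ee_rot: [-0.002, 0.705, 0.709, 0.0]
contact_force: [-0.8, 0.0, 0.2]
width: 0.0855
gripper_force: 0.0
[ 0.46555841 -0.28494386  0.19870949] [-1.59537548e-03  7.05148437e-01  7.09057866e-01  2.81483411e-04]
```

View pics/w1.png

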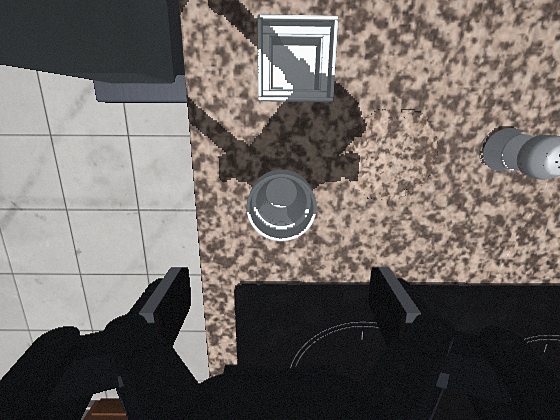

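Pot c's rim spans columns 247–316 and rows 170–240, with its centre near (281.5,205). The square pot is above it in the picture.

```bash
python3 - <<'E'
from h import *
s=get_state()
P=ray("wrist",[(247,205),(316,205),(281.5,170),(281.5,240),(281.5,205)],.062,s);print(P.round(4))
print("go",(P[-1]-s["position"])/.2)
E
```

```text
[[ 0.4362 -0.2883  0.062 ]
 [ 0.4969 -0.2881  0.062 ]
 [ 0.4664 -0.2572  0.062 ]
 [ 0.4667 -0.3216  0.062 ]
 [ 0.4666 -0.2882  0.062 ]]
go [ 0.00950323 -0.00864216 -0.68720838]
```

```bash
python3 -m inch '[{"claw":1,"travel":[0.01,-0.005,-0.3],"turn":0},{"claw":1,"travel":[0.01,-0.005,-0.5],"turn":0},{"claw":1,"travel":[0.01,-0.005,-0.65],"turn":0},{"claw":1,"travel":[0.01,-0.005,-0.72],"turn":0},{"claw":1,"travel":[0.01,-0.005,-0.72],"turn":0}]'
python3 -m inch '[{"claw":0.4,"travel":[0,0,0],"turn":0},{"claw":0.2,"travel":[0,0,0],"turn":0},{"claw":0,"travel":[0,0,0],"turn":0},{"claw":0,"travel":[0,0,0],"turn":0},{"claw":0,"travel":[0,0,0],"turn":0}]' 30
```

```text
clock: 1.65
position: [0.4641, -0.2889, 0.0544]
ee_rot: [-0.002, 0.708, 0.706, -0.001]
contact_force: [0.6, 0.0, 0.0]
width: 0.0851
gripper_force: 0.0
clock: 2.15
position: [0.467, -0.2898, 0.0581]
ee_rot: [0.002, 0.707, 0.707, -0.0]
contact_force: [-2.4, -1.2, 6.3]
width: 0.0604
gripper_force: 33.1
```

```bash
python3 -m inch '[{"claw":0,"travel":[0,0,0.15],"turn":0},{"claw":0,"travel":[0,0,0.35],"turn":0},{"claw":0,"travel":[0,0,0.6],"turn":0},{"claw":0,"travel":[0,0.1,0.6],"turn":0},{"claw":0,"travel":[0,0.25,0.6],"turn":0}]'
python3 -m inch '[{"claw":0,"travel":[0,0.2,0],"turn":0},{"claw":0,"travel":[0,0.4,0],"turn":0},{"claw":0,"travel":[0,0.6,0],"turn":0},{"claw":0,"travel":[0,0.8,0],"turn":0},{"claw":0,"travel":[0,1,0],"turn":0}]'
python3 -m inch '[{"claw":0,"travel":[0,0.2,0],"turn":0},{"claw":0,"travel":[0,0.4,0],"turn":0},{"claw":0,"travel":[0,0.6,0],"turn":0},{"claw":0,"travel":[0,0.8,0],"turn":0},{"claw":0,"travel":[0,1,0],"turn":0}]'
python3 -m inch '[{"claw":0,"travel":[0,0.1,0],"turn":0},{"claw":0,"travel":[0,0.2,0],"turn":0},{"claw":0,"travel":[0,0.2,0],"turn":0},{"claw":0,"travel":[0,0.2,0],"turn":0},{"claw":0,"travel":[0,0.2,0],"turn":0}]'
python3 - <<'E'
from h import *
P=[];Q=[]
for i in range(4):
    im=imaging.get_image("wrist");s=get_state();P.append(s["position"]);Q.append(s["ee_rot"])
print(np.array(P).round(4),np.array(Q).round(4));np.save("pics/w2.npy",im);cv2.imwrite("pics/w2.png",im[:,:,::-1])
E
```

```text
clock: 2.65
position: [0.4677, -0.2396, 0.1784]
ee_rot: [0.003, 0.708, 0.706, 0.001]
contact_force: [0.1, -0.2, -1.4]
width: 0.0605
gripper_force: 33.8
clock: 3.15
position: [0.4657, -0.0365, 0.1761]
ee_rot: [-0.0, 0.707, 0.707, 0.0]
contact_force: [0.6, 0.6, -0.9]
width: 0.0606
gripper_force: 33.8
clock: 3.65
position: [0.4655, 0.1634, 0.1761]
ee_rot: [-0.0, 0.707, 0.707, 0.0]
contact_force: [1.2, 0.0, -1.1]
width: 0.0611
gripper_force: 33.8
clock: 4.15
position: [0.466, 0.2007, 0.1761]
ee_rot: [0.0, 0.707, 0.707, -0.0]
contact_force: [-0.4, -0.2, -1.3]
width: 0.0611
gripper_force: 33.8
[[0.4662 0.2006 0.1762]
 [0.4663 0.2005 0.1763]
 [0.4664 0.2006 0.1763]
 [0.4665 0.2007 0.1763]] [[ 1.000e-04  7.072e-01  7.070e-01 -3.000e-04]
 [ 1.000e-04  7.073e-01  7.069e-01 -2.000e-04]
 [ 1.000e-04  7.074e-01  7.068e-01 -1.000e-04]
 [ 0.000e+00  7.074e-01  7.068e-01 -0.000e+00]]
```

View pics/w2.png

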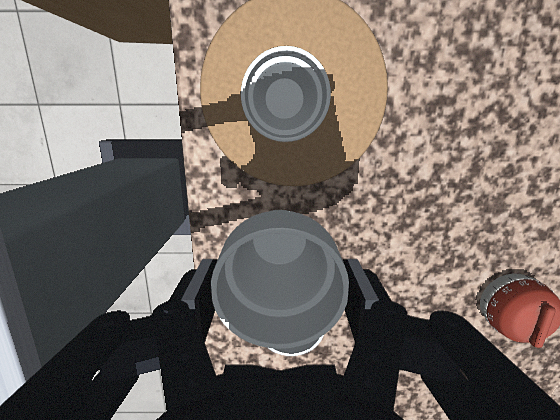

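Trivet pot's rim spans columns 241–331 and rows 46–141. The held pot's rim is about columns 212–348, with its bottom at row 349. I'll overlay predicted rim circles to check both centres.

```bash
python3 - <<'E'
from h import *
s=get_state();print(s["position"])
P=ray("wrist",[(241,94),(331,94),(286,46),(286,141)],.074,s);print(P.round(4))
ca=np.array([P[:2,0].mean(),P[2:,1].mean(),.074]);print("a",ca)
P=ray("wrist",[(212,290),(348,290),(280,349)],.1825,s);print(P.round(4))
p=imaging.camera_params("wrist");q=s["ee_rot"];T=np.eye(4);T[:3,:3]=R.from_quat([*q[1:],q[0]]).as_matrix();T[:3,3]=s["position"];M=np.linalg.inv(T@p["T_tool_cam"])
im=cv2.resize(np.load("pics/w2.npy"),None,fx=2,fy=2,interpolation=cv2.INTER_CUBIC).copy()
t=np.linspace(0,6.283,120)
def draw(c,r,col):
    X=np.c_[c[0]+r*np.cos(t),c[1]+r*np.sin(t),0*t+c[2]]
    uv,_=cv2.projectPoints(X,cv2.Rodrigues(M[:3,:3])[0],M[:3,3],p["camera_matrix"],None)
    for u in uv[:,0]: cv2.circle(im,tuple(np.round(u*2+.5).astype(int)),0,col,-1)
draw(ca,.031,(255,0,0))
h=[s["position"][0],s["position"][1],s["position"][2]+.006]
draw(h,.031,(255,0,0));draw(h,.028,(0,255,0))
cv2.imwrite("pics/ov.png",im[70:720,330:800,::-1][:600])
E
```

```text
[0.46649349 0.20065562 0.17634736]
[[0.4406 0.2887 0.074 ]
 [0.502  0.2886 0.074 ]
 [0.4711 0.3181 0.074 ]
 [0.4715 0.2572 0.074 ]]
a [0.47132275 0.28763128 0.074     ]
[[0.4375 0.2042 0.1825]
 [0.4963 0.2041 0.1825]
 [0.4669 0.1728 0.1825]]
```

View pics/ov.png

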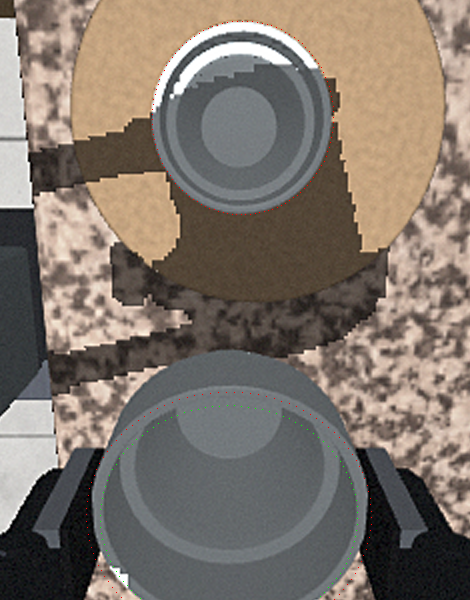

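Both overlays match; the held pot sits about 1.5 mm towards +y in the hand. Moving over and lowering to about 8 mm above home.

```bash
python3 -m inch '[{"claw":0,"travel":[0.02,0.2,0],"turn":0},{"claw":0,"travel":[0.02,0.4,0],"turn":0},{"claw":0,"travel":[0.02,0.425,0],"turn":0},{"claw":0,"travel":[0.02,0.425,-0.05],"turn":0},{"claw":0,"travel":[0.02,0.425,-0.12],"turn":0}]'
python3 -m inch '[{"claw":0,"travel":[0,0,-0.06],"turn":0},{"claw":0,"travel":[0,0,-0.12],"turn":0},{"claw":0,"travel":[0,0,-0.18],"turn":0},{"claw":0,"travel":[0,0,-0.22],"turn":0},{"claw":0,"travel":[0,0,-0.26],"turn":0}]'
```

```text
clock: 4.85
position: [0.4707, 0.2856, 0.152]
ee_rot: [0.001, 0.707, 0.707, 0.0]
contact_force: [0.4, -0.5, -1.2]
width: 0.0609
gripper_force: 33.9
clock: 5.35
position: [0.4705, 0.2861, 0.0996]
ee_rot: [0.0, 0.707, 0.707, -0.0]
contact_force: [-0.7, -0.1, -1.3]
width: 0.0609
gripper_force: 33.8
```

```bash
python3 -m inch '[{"claw":0,"travel":[0,0,-0.01],"turn":0},{"claw":0,"travel":[0,0,-0.02],"turn":0},{"claw":0,"travel":[0,0,-0.03],"turn":0},{"claw":0,"travel":[0,0,-0.03],"turn":0}]'
```

```text
clock: 5.75
position: [0.4705, 0.2865, 0.0944]
ee_rot: [0.0, 0.707, 0.707, 0.0]
contact_force: [0.3, 0.6, -1.3]
width: 0.0609
gripper_force: 33.8
```

```bash
python3 -m inch '[{"claw":0,"travel":[0,0,-0.005],"turn":0},{"claw":0,"travel":[0,0,-0.01],"turn":0},{"claw":0,"travel":[0,0,-0.012],"turn":0},{"claw":0,"travel":[0,0,-0.012],"turn":0}]'
```

```text
clock: 6.15
position: [0.4709, 0.2867, 0.0941]
ee_rot: [0.0, 0.707, 0.707, 0.001]
contact_force: [-3.0, -0.9, 9.8]
width: 0.0609
gripper_force: 34.8
```

Contact came at the home height, so I'm releasing, backing off and looking.

```bash
python3 -m inch '[{"claw":0.3,"travel":[0,0,0],"turn":0},{"claw":0.7,"travel":[0,0,0],"turn":0},{"claw":1,"travel":[0,0,0],"turn":0},{"claw":1,"travel":[0,0,0],"turn":0},{"claw":1,"travel":[0,0,0],"turn":0}]'
python3 -m inch '[{"claw":1,"travel":[0,0,0.15],"turn":0},{"claw":1,"travel":[0,0,0.4],"turn":0},{"claw":1,"travel":[0,-0.2,0.5],"turn":0},{"claw":1,"travel":[0,-0.43,0.5],"turn":0},{"claw":1,"travel":[0,-0.43,0.5],"turn":0}]'
python3 - <<'E'
from h import *
for i in range(3): im=imaging.get_image("wrist");s=get_state()
print(s["position"],s["ee_rot"]);np.save("pics/w3.npy",im);cv2.imwrite("pics/w3.png",im[:,:,::-1])
E
```

```text
clock: 6.65
position: [0.4704, 0.2864, 0.0917]
ee_rot: [-0.0, 0.707, 0.707, -0.0]
contact_force: [0.8, 0.6, -0.2]
width: 0.0853
gripper_force: 0.0
clock: 7.15
position: [0.4704, 0.1963, 0.1927]
ee_rot: [0.001, 0.708, 0.706, -0.001]
contact_force: [1.0, 0.4, -0.1]
width: 0.0854
gripper_force: 0.0
[0.47045835 0.2004952  0.19173193] [-3.13918037e-04  7.07332214e-01  7.06881188e-01  1.65333086e-04]
```

View pics/w3.png

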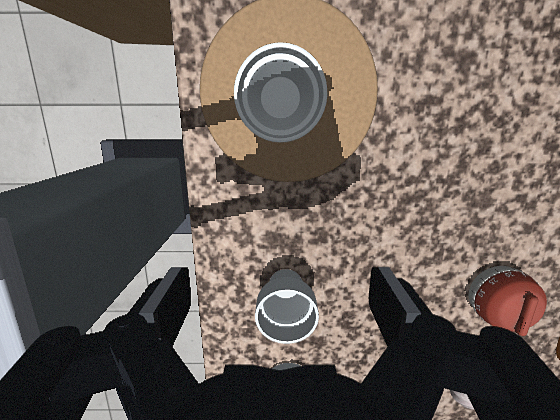

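The nested rim spans columns 234–328 and rows 42–142 and looks concentric and upright. Pot b's rim spans columns 256–319 and rows 289–343.

```bash
python3 - <<'E'
from h import *
s=get_state()
P=ray("wrist",[(234.5,92),(328,92),(281,42.5),(281,142)],.098,s);print(P.round(4), P[:2,0].mean(),P[2:,1].mean())
P=ray("wrist",[(256,315),(319,315),(287.5,289),(287.5,343)],.062,s);print(P.round(4), P[:2,0].mean(),P[2:,1].mean())
E
```

```text
[[0.4413 0.2894 0.098 ]
 [0.5026 0.2894 0.098 ]
 [0.4717 0.3184 0.098 ]
 [0.4718 0.2572 0.098 ]] 0.4719485539239264 0.28783530506885313
[[0.4482 0.0905 0.062 ]
 [0.5088 0.0905 0.062 ]
 [0.4783 0.1191 0.062 ]
 [0.4787 0.0577 0.062 ]] 0.4784781381180626 0.08839869415539348
```

```bash
python3 -m inch '[{"claw":1,"travel":[0.03,-0.2,0],"turn":0},{"claw":1,"travel":[0.03,-0.4,0],"turn":0},{"claw":1,"travel":[0.03,-0.57,0],"turn":0},{"claw":1,"travel":[0.03,-0.57,0],"turn":0},{"claw":1,"travel":[0.03,-0.57,0],"turn":0}]'
python3 - <<'E'
from h import *
for i in range(3): im=imaging.get_image("wrist");s=get_state()
print(s["position"],s["ee_rot"]);np.save("pics/w4.npy",im);cv2.imwrite("pics/w4.png",im[:,:,::-1])
E
```

```text
clock: 7.8
position: [0.4767, 0.087, 0.1915]
ee_rot: [-0.001, 0.707, 0.707, 0.0]
contact_force: [0.4, 0.4, -0.2]
width: 0.0853
gripper_force: 0.0
[0.47654014 0.08780533 0.19168201] [-3.15284983e-04  7.06317603e-01  7.07894997e-01  1.28425820e-04]
```

View pics/w4.png

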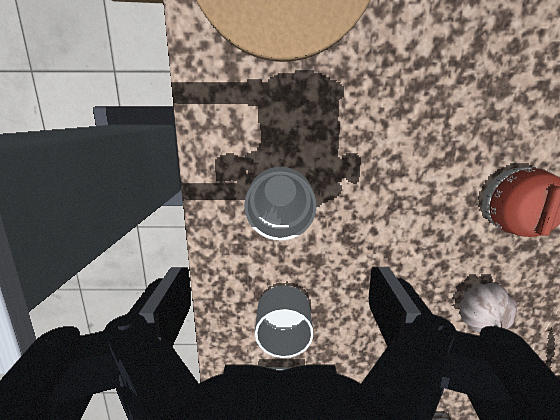

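Pot b's rim spans columns 245–316 and rows 168–239, with its centre at (281,203.5).

```bash
python3 - <<'E'
from h import *
s=get_state();print(s["position"])
P=ray("wrist",[(245.5,203.5),(316.5,203.5),(281,168),(281,239),(281,203.5)],.062,s);print(P.round(4), P[:2,0].mean(),P[2:4,1].mean());print((P[-1]-s["position"])/.2)
E
```

```text
[0.47654014 0.08780533 0.19168201]
[[0.4479 0.0897 0.062 ]
 [0.5084 0.0898 0.062 ]
 [0.478  0.1202 0.062 ]
 [0.4783 0.057  0.062 ]
 [0.4782 0.0897 0.062 ]] 0.478157924577559 0.08857743052095156
[ 0.00807377  0.00962243 -0.64841007]
```

```bash
python3 -m inch '[{"claw":1,"travel":[0.01,0.01,-0.25],"turn":0},{"claw":1,"travel":[0.01,0.01,-0.45],"turn":0},{"claw":1,"travel":[0.01,0.01,-0.6],"turn":0},{"claw":1,"travel":[0.01,0.01,-0.68],"turn":0},{"claw":1,"travel":[0.01,0.01,-0.68],"turn":0}]'
python3 -m inch '[{"claw":0.4,"travel":[0,0,0],"turn":0},{"claw":0.2,"travel":[0,0,0],"turn":0},{"claw":0,"travel":[0,0,0],"turn":0},{"claw":0,"travel":[0,0,0],"turn":0},{"claw":0,"travel":[0,0,0],"turn":0}]' 30
```

```text
clock: 8.45
position: [0.4765, 0.0895, 0.0536]
ee_rot: [-0.002, 0.706, 0.708, -0.002]
contact_force: [-0.5, -0.3, -0.4]
width: 0.0855
gripper_force: 0.0
clock: 8.95
position: [0.4792, 0.0887, 0.0573]
ee_rot: [0.001, 0.707, 0.707, 0.001]
contact_force: [-1.4, 0.9, 6.0]
width: 0.0615
gripper_force: 32.8
```

```bash
python3 -m inch '[{"claw":0,"travel":[0,0,0.15],"turn":0},{"claw":0,"travel":[0,0,0.35],"turn":0},{"claw":0,"travel":[0,0,0.55],"turn":0},{"claw":0,"travel":[0,0.1,0.65],"turn":0},{"claw":0,"travel":[-0.03,0.25,0.65],"turn":0}]'
python3 -m inch '[{"claw":0,"travel":[0,0.2,0],"turn":0},{"claw":0,"travel":[0,0.3,0],"turn":0},{"claw":0,"travel":[0,0.3,0],"turn":0},{"claw":0,"travel":[0,0.3,0],"turn":0},{"claw":0,"travel":[0,0.3,0],"turn":0}]'
python3 - <<'E'
from h import *
for i in range(3): im=imaging.get_image("wrist");s=get_state()
print(s["position"],s["ee_rot"]);np.save("pics/w5.npy",im)
cv2.imwrite("pics/w5.png",cv2.resize(im[20:380,180:400],None,fx=1.6,fy=1.6,interpolation=cv2.INTER_CUBIC)[:,:,::-1])
E
```

```text
clock: 9.45
position: [0.476, 0.1382, 0.1901]
ee_rot: [0.003, 0.708, 0.706, 0.004]
contact_force: [1.2, 0.5, -1.6]
width: 0.0612
gripper_force: 34.1
clock: 9.95
position: [0.4723, 0.1975, 0.1858]
ee_rot: [0.0, 0.707, 0.707, -0.0]
contact_force: [-0.4, -0.5, -0.3]
width: 0.0613
gripper_force: 34.0
[0.47254237 0.19743983 0.18591601] [ 1.25751616e-04  7.07408380e-01  7.06805035e-01 -1.08351299e-04]
```

View pics/w5.png

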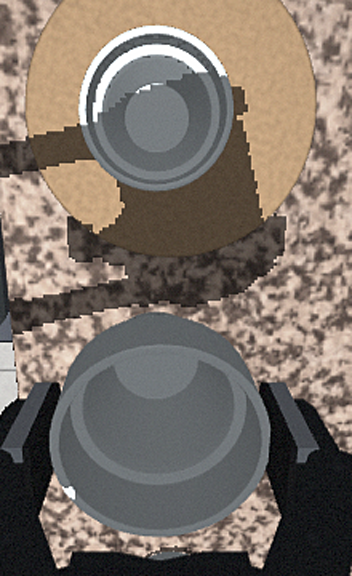

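In the crop the stack's rim spans columns 79–233 and rows 26–190. The held rim spans columns 50–270 and rows 344–536.

```bash
python3 - <<'E'
from h import *
s=get_state();print(s["position"])
f=lambda l:np.array(l)/1.6+[180,20]
for l,z in [([(79,108),(233,108),(156,26),(156,190)],.098),([(50,440),(270,440),(160,344),(160,536)],.192)]:
    P=ray("wrist",f(l),z,s);print(P.round(4),P[:2,0].mean(),P[2:,1].mean())
E
```

```text
[0.47254237 0.19743983 0.18591601]
[[0.4411 0.2886 0.098 ]
 [0.5022 0.2886 0.098 ]
 [0.4717 0.3176 0.098 ]
 [0.4716 0.2568 0.098 ]] 0.4716525013573767 0.287175659352502
[[0.4431 0.1984 0.192 ]
 [0.5029 0.1984 0.192 ]
 [0.473  0.2265 0.192 ]
 [0.473  0.1661 0.192 ]] 0.47298134922064905 0.1963296371617839
```

```bash
python3 -m inch '[{"claw":0,"travel":[-0.005,0.2,0],"turn":0},{"claw":0,"travel":[-0.005,0.4,0],"turn":0},{"claw":0,"travel":[-0.005,0.45,0],"turn":0},{"claw":0,"travel":[-0.005,0.45,-0.03],"turn":0},{"claw":0,"travel":[-0.005,0.45,-0.09],"turn":0}]'
python3 -m inch '[{"claw":0,"travel":[0,0,-0.06],"turn":0},{"claw":0,"travel":[0,0,-0.12],"turn":0},{"claw":0,"travel":[0,0,-0.18],"turn":0},{"claw":0,"travel":[0,0,-0.22],"turn":0},{"claw":0,"travel":[0,0,-0.22],"turn":0}]'
```

```text
clock: 10.6
position: [0.4719, 0.2875, 0.1678]
ee_rot: [0.001, 0.707, 0.707, 0.0]
contact_force: [1.0, 0.1, -1.2]
width: 0.0613
gripper_force: 34.1
clock: 11.1
position: [0.4709, 0.2879, 0.1224]
ee_rot: [-0.0, 0.707, 0.707, -0.001]
contact_force: [-0.9, -0.3, -2.1]
width: 0.0615
gripper_force: 34.0
```

```bash
python3 -m inch '[{"claw":0,"travel":[0,0,-0.01],"turn":0},{"claw":0,"travel":[0,0,-0.02],"turn":0},{"claw":0,"travel":[0,0,-0.025],"turn":0},{"claw":0,"travel":[0,0,-0.025],"turn":0}]'
```

```text
clock: 11.5
position: [0.4715, 0.2884, 0.1191]
ee_rot: [0.0, 0.707, 0.707, 0.0]
contact_force: [-0.4, -0.0, -1.6]
width: 0.061
gripper_force: 34.0
```

```bash
python3 -m inch '[{"claw":0,"travel":[0,0,-0.005],"turn":0},{"claw":0,"travel":[0,0,-0.01],"turn":0},{"claw":0,"travel":[0,0,-0.015],"turn":0},{"claw":0,"travel":[0,0,-0.015],"turn":0}]'
```

```text
clock: 11.9
position: [0.473, 0.2888, 0.1172]
ee_rot: [0.001, 0.707, 0.707, 0.002]
contact_force: [1.1, -1.5, 5.4]
width: 0.0611
gripper_force: 34.4
```

Contact came at exactly the expected home height (0.1173). Releasing, then backing off and checking.

```bash
python3 -m inch '[{"claw":0.3,"travel":[0,0,0],"turn":0},{"claw":0.7,"travel":[0,0,0],"turn":0},{"claw":1,"travel":[0,0,0],"turn":0},{"claw":1,"travel":[0,0,0],"turn":0},{"claw":1,"travel":[0,0,0],"turn":0}]'
python3 -m inch '[{"claw":1,"travel":[0,0,0.15],"turn":0},{"claw":1,"travel":[0,0,0.4],"turn":0},{"claw":1,"travel":[0,-0.2,0.5],"turn":0},{"claw":1,"travel":[0,-0.43,0.5],"turn":0},{"claw":1,"travel":[0,-0.6,0.5],"turn":0}]'
python3 - <<'E'
from h import *
for i in range(3): im=imaging.get_image("wrist");s=get_state()
print(s["position"],s["ee_rot"]);np.save("pics/w6.npy",im)
sc=imaging.get_image("scene")
a=cv2.resize(im[0:200,180:400],(550,500),interpolation=cv2.INTER_CUBIC)
b=cv2.resize(sc[225:325,200:250+50],(250,250),interpolation=cv2.INTER_CUBIC)
c=np.zeros((500,800,3),np.uint8);c[:,:550]=a;c[:250,550:]=b
cv2.imwrite("pics/w6.png",c[:,:,::-1])
E
```

```text
clock: 12.4
position: [0.4712, 0.2883, 0.1156]
ee_rot: [-0.0, 0.707, 0.707, -0.0]
contact_force: [-0.5, 0.9, -0.3]
width: 0.0847
gripper_force: 0.0
clock: 12.9
position: [0.4715, 0.1667, 0.2169]
ee_rot: [0.001, 0.707, 0.708, 0.001]
contact_force: [0.5, -0.2, -0.2]
width: 0.0851
gripper_force: 0.0
[0.47126171 0.16685765 0.21600807] [-2.22373569e-05  7.08107996e-01  7.06104145e-01 -3.73116023e-05]
```

View pics/w6.png

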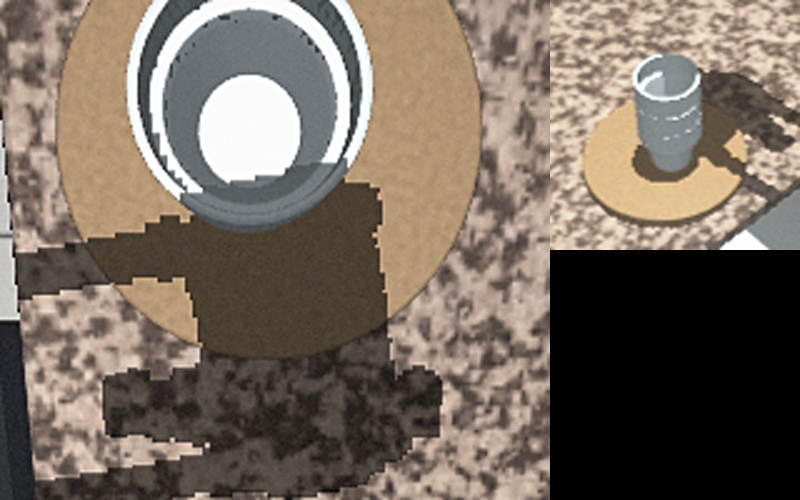

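The scene crop shows one upright, straight three-pot stack on the trivet, at about (668,110), with even collar joints. The gripper is clear of it, so I'm handing in.

```bash
python3 -c "
from rig import ticket;print(ticket.sign_off())"
```

```text
the job is handed in; nothing more can be done
None
```

The three stacking pots stand in one upright nested stack on the trivet, the other items were left untouched, and the job was handed in at about 13 s of robot time; sign-off returned no verdict.

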